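Load the drilling jig and index its guide arm to the third stop

ROBOT

A 7-joint arm with a two-finger parallel gripper is mounted at the origin on the work surface. World frame = base frame: x ahead of the robot, y to its left, z up, the work surface at z = 0. Lengths are in mm, angles in rad, forces in N, time in s.
With the tool pointing down it reaches from about 400 to 875 mm from the base axis. Payload 19.3 kg.
Tool frame: the origin (TCP) lies at the very end of the fingers, on their centre line; the grasp point (between the pads) lies 19 mm behind it (grip_point_offset is the z of the grasp point in the tool frame, in mm); z points along the fingers, x is the direction in which the jaws open and shut, and the axes are right-handed (so a half turn about z gives the same grasp; the last joint's range is limited). The gripper opens to 85 mm and grips with 20 to 120 N. Pads are 22 mm wide; open, the fingers measure 114 mm over their backs; the gripper's body (76 mm by 85 mm) begins 54 mm behind the grasp point. The pads swing forward as they close: fully open they stand 13 mm farther back than shut.
Start: joints at [1.244, 0.521, -0.036, 1.599, 0.021, 1.021, -0.113], TCP at [158.714, -604.504, 231.291] pointing down, gripper open.
Joint ranges: [-2.91, 2.91], [-0.3, 2.13], [-1.5, 1.42], [0.17, 2.43], [-1.26, 4.41], [0.16, 1.93], [-2.52, 2.52]. Speed limits (rad/s): [1.89, 1.89, 2.39, 2.39, 3.01, 3.01, 3.01].

INTERFACE

Orientations are given as a 3x3 rotation matrix whose columns are the frame's x, y, z axes.
In Python, from workcell import movep, movel, goto_joints, open_gripper, clamp, wait, inverse_kinematics, read_state, camera, PlanningError, finish_job, grip_point_offset gives the robot as it stands. Calls block until the motion is done:
- movep(position, orientation): joint-space move of the TCP to a pose.
- movel(position, frame=None, max_speed=150, guard=None): straight line of the TCP; frame=None keeps the orientation; max_speed is the mean speed in mm/s. With guard (N) it stops when the force on the tool has changed by that much, and returns True; else False.
- goto_joints(angles): joint-space move.
- open_gripper() and clamp(): open the fingers fully, or close them until they stop; the grip force is fixed at half the most.
- wait(seconds).
- inverse_kinematics(position, orientation): joint angles nearest the present ones, or None.
- read_state(): the state.
- camera(name): name is "scene" or "top"; returns a dict with "image" (384x512x3 uint8, blue, green, red), "range_z" (384x512 float32, mm along the optical axis (not along the pixel's ray), 0 where there is no reading), "fx", "fy", "cx", "cy" (pixels), "cam_to_world" (4x4, takes a point from camera to world coordinates). Camera axes: x right, y up, looking along -z (the intrinsics and any distortion apply to the point x, -y, -z); pixel columns grow to the right and rows downward; lengths in mm; the calibration is good to about 2 mm. A picture is of the moment at which its call begins.
A pose or a line that the arm cannot do raises PlanningError and nothing moves.
- finish_job(): hands the job in, once; it reports no verdict.
The state is a dict: "time": time; "qpos": joint angles; "qvel": joint speeds; "joint_efforts": joint torques, N m; "eef_pos": TCP position; "tool_rot": TCP orientation; "ft_force": force on the tool from outside, world axes, zero at the start; "torque": the same for the moment, N m; "finger_gap": finger opening in mm.
Only numpy, scipy, OpenCV 4.12 (cv2) and the standard library are available. Lean on these libraries where they do the work, as an engineer would, in place of code of your own. Each camera call takes 0.05 s, during which the arm holds its last target.

TASK

Lay the loose pale batten flat and centred along the jig's two narrow raised rests and let go of it. Then grip the black bar knob, turn it clockwise (seen from above) three clicks to its third stop without going past it, which brings the drill guide over the batten, and finish while still holding the knob there, because its spring would carry it back. The batten must stay laid there, untouched, to the end; leave the glue bottle, square, hammer and offcut where they are.

Things in the scene. Friction and masses are not known exactly. Their poses are not given: they have to be found in the camera images.
- jig: Fixed jig: plywood board 240 (x) x 220 (y) x 18 mm. Origin: centre of its underside, z up. Two dark rests at local x = -75 and +75, y = -55 mm; tops 68 mm above the bench, each 20 mm long (x), 28 mm wide (y), nothing between them; foot of each 50 mm wide (y) up to 26 mm. Metal pillar (radius 22 mm, at 85 to 93 mm a dimpled plate of radius 47 mm) at local x = 0, y = 65 mm.
- rest_mid (a point): Point midway between the two rests at the height of their tops (jig local 0, -55, 68 mm); its axes are the jig's. The middle of the batten's underside belongs here, the batten's length along the x axis (either way round).
- batten: Loose pale wooden batten, 240 (x, length) x 32 (y, width) x 26 (z) mm, about 110 g, lying flat on the bench at the start. Origin at the centre of its underside.
- batten_mid (a point): Centre of the batten, 13 mm above its underside; axes as the batten's.
- knob (a joint): Knob angle, rad: 0 parked at its end stop (the start), growing clockwise from above. Stops (clicks) every 24 degrees: 0.419, 0.838, third 1.257, 1.676, 2.094. A spring (0.085 N m at 0, 0.116 at the third stop) always pulls back to 0; clicks add a ripple of +-0.07 N m: stiffest a quarter step past a stop, easiest a quarter step before the next, average at a stop. Let go, it runs back to 0.
- knob_grip (a point): Grip point on the knob's vertical axis, jig local (0, 65, 133) mm. The grip is an upright black bar 50 long, 14 thick, from 112 to 146 mm above the bench, on a disc of radius 24 mm, clear on both sides. The point's x axis runs along the bar and turns with the knob (parked: 18 degrees clockwise of the jig's x axis; third stop: along jig -y); pinch across its y axis.
- bush (a point): Underside of the drill guide: steel ring of radius 12, 16 mm high, 120 mm from the knob's axis on a steel arm 18 mm wide and 8 mm thick fixed to the knob, pointing along knob_grip's x axis. Arm and ring have their underside 100 mm above the bench, 6 mm over a laid batten (top at 94 mm); at the third stop the ring is right above rest_mid.
- glue: Bystander: white glue bottle, radius 30 mm, 170 mm tall. Origin at its underside.
- square: Bystander: try square, wooden stock 22 x 110 x 16 mm with a steel blade 150 mm long pointing to its +x. Origin under the stock's centre.
- hammer: Bystander: hammer lying on the bench along its x axis. Leave it.
- offcut: Bystander: dark hardwood offcut 45 (x) x 90 (y) x 20 mm. Origin at its underside.
Not all that is in view belongs to the job. Several things look just like the batten: the one meant starts farthest to the robot's left.

How it is judged (in metres and radians):
On the way, in this order (a step that is already met when the one before it is completed fails the run):
1. the batten lies flat and centred on the two rests, let go, with the knob still parked (horizontal distance between batten_mid and rest_mid below 0.012 m and z of batten in the frame of rest_mid between -0.004 and 0.004 m and angle between the x axis of batten and the x axis of jig, either way round below 0.1 rad and angle between batten's own z axis and vertical below 0.05 rad and contact force between the fingers and batten below 0.1 N and linear speed of batten below 0.02 m/s and value of joint knob below 0.25 rad), for 0.2 s.
2. the knob, gripped, is at its third stop (value of joint knob between 1.137 and 1.377 rad and contact force between the fingers and knob above 2 N and distance between the grasp point and knob_grip below 0.03 m), for 0.3 s.
At the end, for the whole second after the job is handed in: To the end the fingers hold the knob (over 2 N, within 30 mm of knob_grip) still at its third stop (1.257 +- 0.12 rad); the batten lies untouched on the rests: centre within 12 mm of rest_mid, along them within 0.10 rad, underside within 4 mm of their tops, tilt under 0.05 rad (all of step 2 and horizontal distance between batten_mid and rest_mid below 0.012 m and z of batten in the frame of rest_mid between -0.004 and 0.004 m and angle between the x axis of batten and the x axis of jig, either way round below 0.1 rad and angle between batten's own z axis and vertical below 0.05 rad and contact force between the fingers and batten below 0.1 N and linear speed of batten below 0.02 m/s and velocity of joint knob between -0.2 and 0.2 rad/s and contact force between knob and batten below 0.3 N); the arm keeps its last pose, push and grip.
It fails at once if the knob is turned past the third stop (half a step or more) (value of joint knob above 1.466 rad).
It fails at once if a bystander is disturbed (moved over 30 mm) (distance of any of glue, square, hammer, offcut from where it was at the start of the episode above 0.03 m).
It also fails if it takes over 69 s, if anything falls off the work surface, if the arm or the gripper's body presses on something with over 40 N, if the wrist force passes 120 N, or if a joint passes its speed limit or range.

## Working session

There is one attempt and no reset: what is moved stays moved. The work goes in short steps, each a Python script; the robot and the scene stay as the last script left them, time stands still between calls to the robot, and variables do not carry over. Pictures are saved under pics/ and viewed, and the job is handed in when it is done.

```bash
ls; mkdir -p pics
python3 - <<'E'
from workcell import *
import cv2,numpy as np
for n in ("scene","top"):
    c=camera(n); cv2.imwrite(f"pics/{n}0.png",c["image"]); np.savez(f"{n}0.npz",**c)
    print(n,c["fx"],c["fy"],c["cx"],c["cy"],np.round(c["cam_to_world"],3).tolist(),[k for k in c])
s=read_state();print(s["time"],s["tool_rot"],s["finger_gap"],s["ft_force"],grip_point_offset)
E
```

```text
pics
scene 395.3188853462235 395.3188853462235 250.220546020198 192.10298962089328 [[-0.75, -0.491, 0.444, 1065.974], [0.662, -0.558, 0.501, 536.796], [0.002, 0.669, 0.743, 966.466], [0.0, 0.0, 0.0, 1.0]] ['image', 'range_z', 'fx', 'fy', 'cx', 'cy', 'cam_to_world']
top 401.2720973353762 401.2720973353762 258.74895281956697 189.79071435128014 [[0.014, 0.994, -0.112, 393.375], [-1.0, 0.015, 0.01, -32.817], [0.011, 0.112, 0.994, 1552.991], [0.0, 0.0, 0.0, 1.0]] ['image', 'range_z', 'fx', 'fy', 'cx', 'cy', 'cam_to_world']
0.1 [[ 2.53978215e-01 -9.67209894e-01 -2.94093391e-04]
 [-9.67209415e-01 -2.53978383e-01  9.63922795e-04]
 [-1.00700903e-03  3.96345054e-05 -9.99999492e-01]] 85.22022147411401 [ 0.03898422 -0.30725695 -0.47757617] -18.700000000000003
```

View pics/scene0.png

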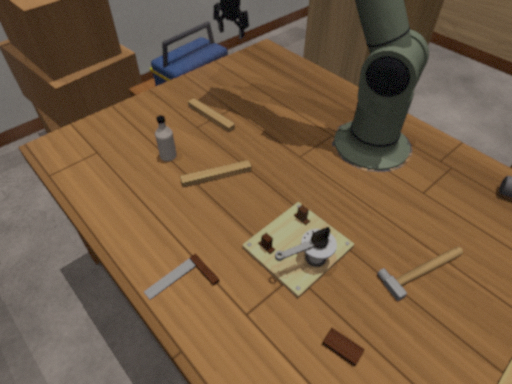

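View pics/top0.png

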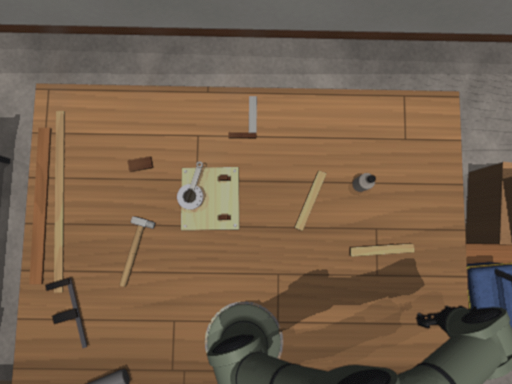

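The top view shows three pale strips. The two batten-sized ones are at about (311,200) and (382,250); the strip at (59,200) is far too long. The target is the one at (311,200), farthest to the robot's left. The jig board is at (210,198), with its rests at (224,178) and (224,217) and the knob at (190,197). Next I'll measure these.

```bash
cat > h.py <<'E'
import numpy as np,cv2
def cloud(c):
    h,w=c["range_z"].shape; u,v=np.meshgrid(np.arange(w),np.arange(h)); d=c["range_z"]
    p=np.stack([(u-c["cx"])/c["fx"]*d,-(v-c["cy"])/c["fy"]*d,-d,np.ones_like(d)],-1)
    return (p@np.array(c["cam_to_world"]).T)[...,:3]
def rays(c,uv,z):
    uv=np.atleast_2d(np.asarray(uv,float)); T=np.array(c["cam_to_world"])
    r=np.stack([(uv[:,0]-c["cx"])/c["fx"],-(uv[:,1]-c["cy"])/c["fy"],-np.ones(len(uv))],-1)@T[:3,:3].T
    return T[:3,3]+r*((z-T[2,3])/r[:,2])[:,None]
def rect(P):
    (x,y),(a,b),t=cv2.minAreaRect(P[:,:2].astype(np.float32))
    if a<b: a,b,t=b,a,t+90
    return round(x,1),round(y,1),round(a,1),round(b,1),round((t+90)%180-90,2)
E
python3 - <<'E'
from h import *
for n in("scene","top"):
    c=np.load(n+"0.npz");P=cloud(c);d=c["range_z"];hsv=cv2.cvtColor(c["image"],cv2.COLOR_BGR2HSV)
    print(n)
    for nm,lo,hi,box in (("batten",16,38,None),):
        m=((d>0)&(P[...,2]>lo)&(P[...,2]<hi)&(P[...,0]>300)&(P[...,0]<900)&(abs(P[...,1])<600)).astype(np.uint8)
        k,L,S,C=cv2.connectedComponentsWithStats(m)
        for i in range(1,k):
            if S[i,4]>40:
                q=P[L==i]; print(C[i].round(1),S[i,4],rect(q),"z",np.median(q[:,2]).round(1),"mean",q.mean(0).round(1),"hsv",np.median(hsv[L==i],0))
    m=(d>0)&(P[...,2]>30)&(P[...,2]<200)&(P[...,0]>300)&(P[...,0]<900)&(abs(P[...,1])<600)
    k,L,S,C=cv2.connectedComponentsWithStats(m.astype(np.uint8))
    for i in range(1,k):
        if S[i,4]>10:
            q=P[L==i]; print("hi",C[i].round(1),S[i,4],rect(q),"z",q[:,2].max().round(1),q.mean(0).round(1))
    m=(d>0)&(abs(P[...,2])<8)&(P[...,0]>300)&(P[...,0]<700)&(abs(P[...,1])<500); print("bench",np.median(P[m][:,2]))
    x0,y0,x1,y1=(235,190,365,300) if n=="scene" else (170,150,255,245)
    im=cv2.resize(c["image"][y0:y1,x0:x1],None,fx=6,fy=6,interpolation=cv2.INTER_CUBIC); cv2.imwrite(f"pics/{n}_jig.png",im)
E
```

```text
scene
[214.  115.5] 347 (342.3, -496.8, 207.6, 38.5, -85.47) z 25.7 mean [ 345.  -491.4   25.3] hsv [ 18. 114. 161.]
[167.9 154.7] 81 (604.1, -422.1, 57.5, 25.2, -32.2) z 27.7 mean [ 604.6 -418.2   27.3] hsv [13. 35. 85.]
[215.4 172.2] 624 (528.2, -244.6, 238.8, 39.9, -22.39) z 26.0 mean [ 531.7 -241.8   25.3] hsv [ 18. 113. 165.]
[295.2 249.3] 3738 (530.2, 141.2, 242.1, 220.8, 1.57) z 19.1 mean [547.6 145.6  19.7] hsv [ 24.  71. 170.]
[204.2 268.1] 178 (781.2, 22.9, 109.0, 21.3, -90.0) z 17.7 mean [780.9  24.2  17.8] hsv [ 11. 165.  85.]
[404.4 278. ] 687 (372.1, 409.6, 155.6, 88.4, -14.07) z 25.4 mean [397.7 407.9  24.8] hsv [ 17. 108. 144.]
[343.7 345.9] 729 (660.1, 415.2, 89.9, 45.9, -79.07) z 20.9 mean [660.6 416.5  20.8] hsv [ 11. 165.  86.]
hi [164.5 137.7] 551 (599.3, -429.1, 59.7, 46.2, -26.27) z 173.3 [ 601.9 -423.    98.6]
hi [302.5 212.7] 141 (457.3, 85.4, 31.6, 23.0, 85.37) z 72.9 [460.8  87.   56.2]
hi [312.7 246.1] 1157 (568.1, 206.5, 173.5, 92.7, 0.48) z 149.4 [554.3 206.3 104.7]
hi [266.6 241. ] 152 (607.4, 88.7, 29.2, 21.4, -89.74) z 75.0 [610.2  91.5  57.2]
bench 0
[... 508 characters left out ...]
 [ 529.7 -243.8   26.7] hsv [ 20.  94. 169.]
[138.1 233.3] 379 (373.3, 409.8, 157.4, 88.4, -14.7) z 24.9 mean [393.5 405.4  24.6] hsv [ 17. 102. 146.]
[376.9 249.5] 470 (344.7, -498.3, 206.1, 32.1, -85.64) z 27.0 mean [ 344.8 -497.2   26.8] hsv [ 20.  95. 169.]
hi [190.8 191.4] 642 (572.1, 205.9, 170.3, 92.4, 0.4) z 152.0 [546.9 199.1 105.2]
hi [364.2 181.4] 297 (594.8, -435.7, 59.1, 53.5, 30.28) z 178.7 [ 591.5 -428.6  114.4]
hi [223.2 177. ] 64 (608.7, 87.6, 34.6, 18.8, -88.3) z 75.5 [607.7  86.6  59.6]
hi [223.5 216.5] 48 (459.2, 81.2, 27.4, 18.8, -89.57) z 76.9 [459.3  81.5  67.2]
hi [301.7 219.2] 12 (454.4, -212.0, 22.9, 13.6, 10.4) z 35.8 [ 455.  -211.7   32. ]
bench 0.7787968021584675
```

```bash
python3 -c "
import cv2
for n in('scene','top'): print(cv2.imread(f'pics/{n}_jig.png').shape)"
```

```text
(660, 780, 3)
(570, 510, 3)
```

View pics/scene_jig.png

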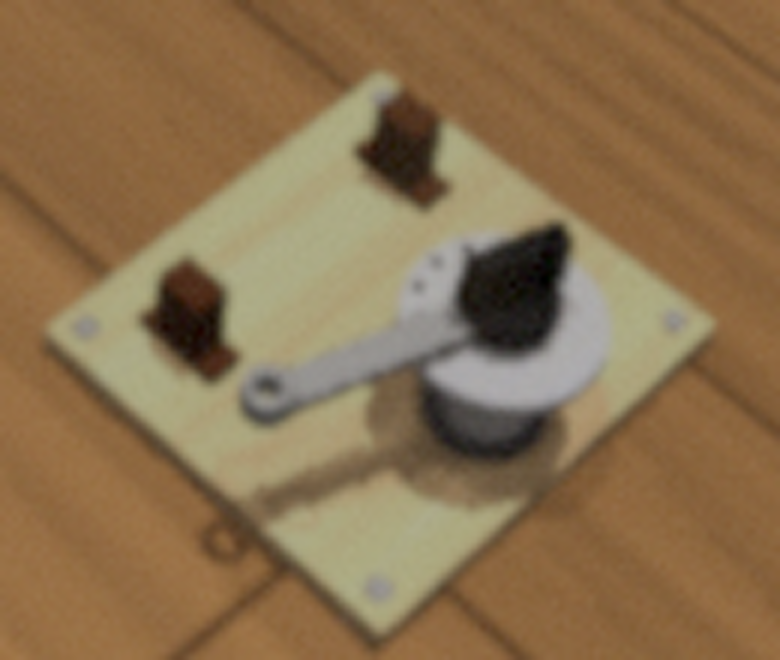

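View pics/top_jig.png

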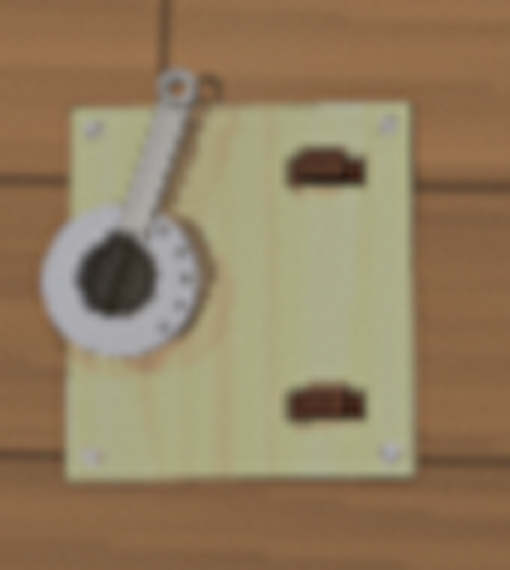

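The two cameras agree to about 2.5 mm: the jig is at about (531.5, 140.7) with yaw 1.3°, and the batten at about (529, -244.7) with yaw -22.5°. I'll check the rest tops and the knob, and check that the poses are reachable.

```bash
cat >> h.py <<'E'
def R(deg):  # tool down, jaw axis (x) at world angle deg
    a=np.radians(deg);c,s=np.cos(a),np.sin(a)
    return np.array([[c,s,0],[s,-c,0],[0,0,-1.]])
J=np.array([531.5,140.7]);YAW=1.3
def jig(x,y):
    a=np.radians(YAW); return J+np.array([np.cos(a)*x-np.sin(a)*y,np.sin(a)*x+np.cos(a)*y])
E
python3 - <<'E'
from h import *
from workcell import *
print("rest_mid",jig(0,-55),"knob",jig(0,65))
for n in("scene","top"):
    c=np.load(n+"0.npz");P=cloud(c);d=c["range_z"]
    for nm,lo,hi,b in(("restA",64,74,(430,490,60,110)),("restB",64,74,(580,640,60,110)),("bar",125,160,(480,600,150,260)),("plate",88,97,(470,590,150,260)),("arm",98,120,(575,680,150,240))):
        m=(d>0)&(P[...,2]>lo)&(P[...,2]<hi)&(P[...,0]>b[0])&(P[...,0]<b[1])&(P[...,1]>b[2])&(P[...,1]<b[3])
        q=P[m]
        if len(q)>3: print(n,nm,len(q),rect(q),q.mean(0).round(1))
for nm,p,a in (("bat",[529.3,-244.7,5],67.5),("rest",[532.7,85.7,75],91.3),("k0",[530,205.7,116],73.3),("k3",[530,205.7,116],1.3)):
    for o in(0,180,-180):
        q=inverse_kinematics(p,R(a+o)); print(nm,a+o,None if q is None else np.round(q,2))
E
```

```text
rest_mid [532.74780335  85.71415649] knob [530.02532332 205.68326961]
scene restA 59 (456.4, 84.6, 29.6, 22.1, -89.06) [457.6  85.2  68.5]
scene restB 71 (607.4, 89.2, 28.1, 21.3, -89.84) [607.9  89.5  68.7]
scene bar 160 (528.7, 206.7, 51.3, 14.8, -16.16) [532.2 208.  141. ]
scene plate 466 (530.1, 206.7, 92.8, 91.1, -72.91) [534.2 215.3  93.7]
scene arm 244 (614.8, 179.6, 83.6, 23.8, -13.93) [618.2 181.3 109.7]
top restA 35 (459.2, 83.3, 22.7, 18.8, -89.08) [459.1  83.1  69.8]
top restB 36 (608.7, 88.8, 26.6, 18.6, -89.75) [610.2  88.3  68.6]
top bar 71 (530.7, 205.4, 48.5, 14.5, -16.92) [530.2 204.1 143.2]
top plate 273 (531.2, 205.3, 91.6, 88.2, -89.03) [526.7 204.2  93.1]
top arm 122 (615.8, 178.7, 84.8, 22.2, -14.71) [615.4 180.2 109.9]
bat 67.5 [ 0.71  0.84 -0.56  1.82  0.68  0.68  0.94]
bat 247.5 [ 0.32  0.78  0.01  1.85 -0.02  0.52 -1.61]
bat -112.5 [ 0.32  0.78  0.01  1.85 -0.02  0.52 -1.61]
rest 91.3 [ 0.31  0.75 -0.82  1.92  0.75  0.82  0.67]
rest 271.3 [-0.05  0.62 -0.3   1.93  0.3   0.63 -2.09]
rest -88.7 [-0.05  0.62 -0.3   1.93  0.3   0.63 -2.09]
k0 73.3 [ 0.18  0.78 -0.98  1.81  0.77  0.99  0.15]
k0 253.3 [-0.74  0.62  0.38  1.86 -0.33  0.72 -2.03]
k0 -106.7 [-0.74  0.62  0.38  1.86 -0.33  0.72 -2.03]
k3 1.3 [ 0.15  0.75 -0.92  1.82  0.73  0.96 -1.07]
k3 181.3 [ 0.31  0.95 -1.28  1.81  1.    1.2   1.87]
k3 -178.7 [ 0.31  0.95 -1.28  1.81  1.    1.2   1.87]
```

```bash
sed -i 's/YAW=1.3/YAW=1.6/' h.py
python3 - <<'E'
from h import *
from workcell import *
movep([529.3,-244.7,150],R(67.5))
print(movel([529.3,-244.7,40],max_speed=150))
print("guard",movel([529.3,-244.7,4],max_speed=80,guard=8), read_state()["eef_pos"])
clamp(); s=read_state(); print(s["finger_gap"],s["eef_pos"],s["time"])
movel([529.3,-244.7,215],max_speed=150)
s=read_state(); print(s["finger_gap"],s["ft_force"],s["time"])
for n in("scene","top"):
    c=camera(n); cv2.imwrite(f"pics/{n}1.png",c["image"]); np.savez(f"{n}1.npz",**c)
E
```

```text
False
guard False [ 529.28980492 -244.44896137    3.78572536]
30.851991671145594 [ 529.43409139 -244.82683932    4.46531306] 4.0167
30.996422585418962 [-0.80956266  0.10426184 -1.15429207] 5.575
```

View pics/scene1.png

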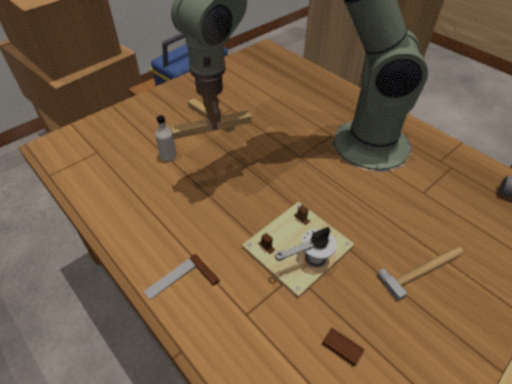

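The batten is held level at about (213,124) and the force reading shows its weight. I'll place it now.

Run:
```python
from h import *
from workcell import *
P=cloud(np.load("scene1.npz"));m=(P[...,2]>195)&(P[...,2]<245)&(P[...,0]>380)&(P[...,0]<680)&(P[...,1]<-150)&(P[...,1]>-350)
q=P[m];print(len(q),rect(q),np.percentile(q[:,2],[2,50,98]).round(1))
m2=m&(P[...,2]>225)&((abs(P[...,0]-529)>60));q=P[m2];print(len(q),rect(q))
x,y=jig(0,-55)
x,y=x+.1,y+.4
A=90+YAW
movep([x,y,200],R(A))
movel([x,y,95],max_speed=120)
s=read_state();print(s["eef_pos"],s["tool_rot"][:,0],s["time"])
```

```text
999 (530.4, -239.2, 239.8, 52.0, -25.97) [211.9 234.3 239.7]
352 (528.4, -243.5, 238.8, 39.6, -22.65)
[533.52840307  86.21105972  95.61262233] [-2.77820502e-02  9.99613996e-01  1.30049427e-04] 7.95
```

Run:
```python
from h import *
from workcell import *
x,y=jig(0,-55);x,y=x+.1,y+.4
g=movel([x,y,71.5],max_speed=30,guard=3);s=read_state();print(g,s["eef_pos"],s["ft_force"])
open_gripper();wait(.3)
movel([s["eef_pos"][0],s["eef_pos"][1],150],max_speed=100)
movel([x-60,y-60,260],max_speed=250)
print(read_state()["time"])
for n in("scene","top"):
    c=camera(n); cv2.imwrite(f"pics/{n}2.png",c["image"]); np.savez(f"{n}2.npz",**c)
    P=cloud(c)
    m=(P[...,2]>84)&(P[...,2]<100)&(P[...,0]>380)&(P[...,0]<680)&(P[...,1]<125)&(P[...,1]>30)
    q=P[m];print(n,len(q),rect(q),np.percentile(q[:,2],[2,50,98]).round(1)); print([np.median(q[(abs(q[:,0]-a)<15)][:,2]).round(1) for a in(430,480,533,590,635)])
```

```text
True [532.93930571  86.07743229  72.45656689] [-2.94372532 -1.03006252 11.41271285]
11.175
scene 893 (532.0, 87.8, 241.7, 35.0, 1.63) [85.4 94.7 98.2]
[np.float64(94.9), np.float64(94.7), np.float64(94.8), np.float64(94.7), np.float64(95.0)]
top 152 (619.8, 88.8, 70.8, 30.0, 1.5) [88.9 94.6 99.7]
[np.float64(nan), np.float64(nan), np.float64(nan), np.float64(94.6), np.float64(94.6)]
  return _methods._mean(a, axis=axis, dtype=dtype,
  ret = ret.dtype.type(ret / rcount)
```

View pics/scene2.png

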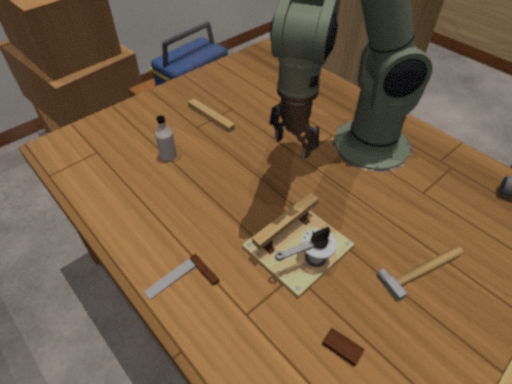

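View pics/top2.png

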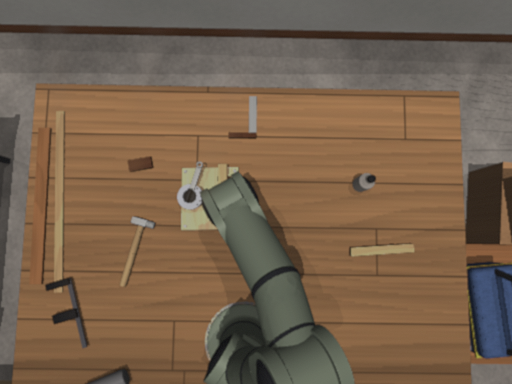

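The scene view shows the batten lying on both rests, at about (285,222). It measures (532.0, 87.8) with yaw 1.6° and its top level at 94.8 mm. Next is the knob.

Run:
```python
from h import *
from workcell import *
K=[529.8,206.0]; A0=90-16.5
movep([*K,230],R(A0))
movel([*K,165],max_speed=150)
print(movel([*K,116],max_speed=60,guard=6))
f0=read_state()
clamp(); s=read_state(); print(s["finger_gap"],s["eef_pos"],s["ft_force"],s["torque"],s["time"])
t=s["time"]
movel([*K,116],R(A0-8)); s=read_state(); print(s["time"]-t,s["eef_pos"],np.degrees(np.arctan2(s["tool_rot"][1,0],s["tool_rot"][0,0])),s["ft_force"].round(1),s["torque"].round(2),np.round(s["qpos"],2))
for n in("scene",):
    c=camera(n); cv2.imwrite(f"pics/{n}3.png",c["image"][150:320,200:400].repeat(3,0).repeat(3,1)); np.savez(f"{n}3.npz",**c)
```

```text
False
12.962410477326346 [529.57865655 205.10804166 116.19166329] [-3.31478046 -5.54284424  8.79324896] [-1.17436363  0.89791824  0.09460391] 14.2583
0.2917000000000005 [529.64945766 205.29315045 116.18434648] 65.44574967623191 [-2.9 -5.7  7.7] [-0.96  0.66  0.17] [ 0.01  0.67 -0.7   1.82  0.56  0.86  0.18]
```

View pics/scene3.png

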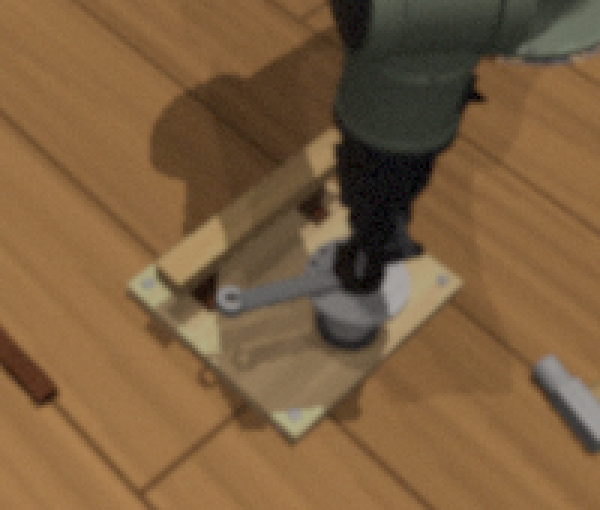

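The fingers hold the knob and the ring has begun to swing, now at about (277,249) in the full image. I'll continue to the second stop and measure the arm angle.

```bash
cat >> h.py <<'E'
def armang(c,K=(529.8,206.0)):
    P=cloud(c); dx=P[...,0]-K[0];dy=P[...,1]-K[1];r=np.hypot(dx,dy);a=np.degrees(np.arctan2(dy,dx))
    m=(r>65)&(r<134)&(P[...,2]>102)&(P[...,2]<121)&(a<10)&(a>-125)
    m2=m&(r>105)
    ctr=lambda M: (np.degrees(np.arctan2(-(np.mean(dy[M])),np.mean(dx[M]))).round(1),int(M.sum())) if M.any() else None
    # knob angle = clockwise angle of arm from jig x (yaw 1.5), minus 18
    f=lambda t: None if t is None else (round(t[0]+1.5-18,1),t[1])
    return f(ctr(m)),f(ctr(m2))
def st(s): return np.degrees(np.arctan2(s["tool_rot"][1,0],s["tool_rot"][0,0])).round(2)
E
python3 - <<'E'
from h import *
from workcell import *
K=[529.8,206.0]; A0=90-16.5
print("init",armang(np.load("scene0.npz")),armang(np.load("top0.npz")),"now",armang(np.load("scene3.npz")))
for d in range(12,49,4):
    movel([*K,116],R(A0-d))
    if d%12==0:
        s=read_state();c=camera("scene");print(d,A0-st(s),armang(c),armang(camera("top")),s["eef_pos"].round(1),s["ft_force"].round(1),s["torque"].round(2))
print(s["time"],np.round(s["qpos"],2))
cv2.imwrite("pics/scene4.png",c["image"][150:320,200:400].repeat(3,0).repeat(3,1))
E
```

```text
init ((np.float64(-0.6), 193), (np.float64(-0.8), 88)) ((np.float64(0.2), 94), (np.float64(0.4), 39)) now ((np.float64(7.2), 189), (np.float64(7.0), 83))
12 12.049999999999997 ((np.float64(11.4), 190), (np.float64(11.2), 85)) ((np.float64(12.6), 97), (np.float64(13.2), 40)) [529.7 205.4 116.2] [-2.9 -4.9  7. ] [-0.83  0.57  0.11]
24 23.909999999999997 ((np.float64(23.1), 184), (np.float64(23.0), 81)) ((np.float64(25.2), 97), (np.float64(26.4), 41)) [529.9 205.7 116.2] [-1.5 -4.   7.4] [-0.75  0.3   0.07]
36 35.76 ((np.float64(35.3), 179), (np.float64(35.2), 79)) ((np.float64(35.9), 94), (np.float64(36.5), 37)) [530.1 205.9 116.2] [ 0.1 -4.9  6.7] [-0.7  -0.13  0.14]
48 47.68 ((np.float64(47.1), 174), (np.float64(46.9), 77)) ((np.float64(47.9), 92), (np.float64(48.9), 36)) [530.3 206.  116.2] [ 4.9 -2.8  5.3] [-0.49 -0.95  0.11]
17.4 [-0.1   0.63 -0.53  1.83  0.43  0.8  -0.4 ]
```

View pics/scene4.png

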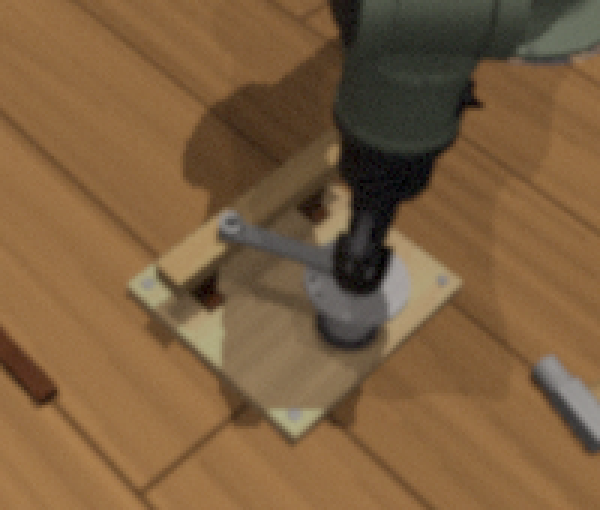

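The knob is tracking the tool with no slip, and the ring is now above the batten at about (230,222) in the crop. Next I'll turn it to 72°.

Run:
```python
from h import *
from workcell import *
K=[529.8,206.0]; A0=90-16.5
for d in (52,56,60,64,68,70,72):
    movel([*K,116],R(A0-d))
    if d in(60,72):
        if d==72: wait(.8)
        s=read_state();c=camera("scene");t=camera("top");print(d,A0-st(s),armang(c),armang(t),s["eef_pos"].round(1),s["ft_force"].round(1),s["torque"].round(2),s["finger_gap"])
print(s["time"],np.round(s["qpos"],2))
P=cloud(c); m=(P[...,2]>84)&(P[...,2]<99)&(P[...,0]>380)&(P[...,0]<680)&(P[...,1]<115)&(P[...,1]>30)
print(rect(P[m]),[np.median(P[m&(abs(P[...,0]-a)<15)][:,2]).round(1) for a in(430,480,590,635)])
cv2.imwrite("pics/scene5.png",c["image"][150:320,200:400].repeat(3,0).repeat(3,1)); cv2.imwrite("pics/scene5f.png",c["image"])
```

```text
60 59.68 ((np.float64(59.2), 171), (np.float64(59.1), 76)) ((np.float64(59.5), 93), (np.float64(60.4), 37)) [530.6 206.1 116.2] [ 7.4 -2.4  4. ] [-0.34 -1.39  0.15] 12.894451334786739
72 71.65 ((np.float64(71.4), 166), (np.float64(71.3), 76)) ((np.float64(70.7), 89), (np.float64(71.0), 34)) [530.9 206.2 116.2] [ 9.  -1.3  1.7] [-0.3  -1.82  0.08] 13.365617315661947
20.15 [-0.17  0.61 -0.43  1.83  0.35  0.77 -0.75]
(532.0, 88.2, 240.9, 34.9, 1.65) [np.float64(94.7), np.float64(94.7), np.float64(94.9), np.float64(94.7)]
```

View pics/scene5.png

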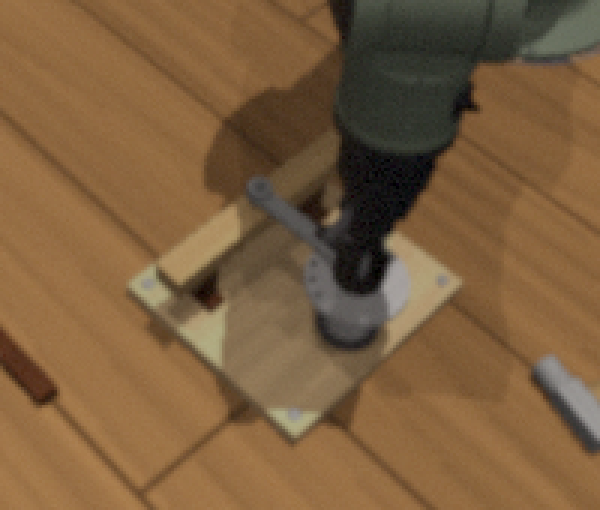

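View pics/scene5f.png

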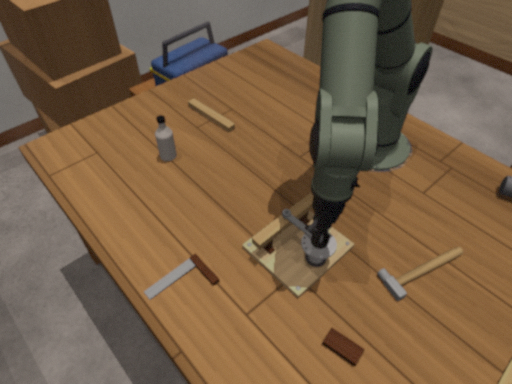

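The knob is at about 71–71.6° (target 72° ± 6.9°). The ring is over the middle of the batten, at about (260,190) in the crop, and the batten hasn't moved. Handing in.

```bash
python3 -c "
from workcell import *
print(finish_job()); s=read_state(); print(s['time'],s['finger_gap'])"
```

```text
the job is handed in; nothing more can be done
None
the job is handed in; nothing more can be done
```

I laid the leftmost batten on the two rests and let go of it. I then gripped the knob, turned it clockwise to its third stop, and handed the job in still holding it there, at about 20 s of the 69 s allowed. No verdict was reported.

What the last checks before handing in showed:
- **Knob:** the tool had turned 71.7° from parked. The cameras put the guide arm at 70.7–71.4°, against the 72° stop, with no slip seen. The fingers were closed on the bar with a gap of about 13 mm. I had no direct reading of grip force.
- **Batten:** its centre was about 2 mm from the rest midpoint. It was 0.05° off the jig direction I used, and its top was level at about 94.8 mm. It had not moved between being laid and the end.
- **Bystanders:** the glue bottle, square, hammer and offcut looked unmoved in the final picture; I did not re-measure them.

**Disagreements:** the two cameras differed by up to 3° on the guide arm's angle during the turn (within 1° at the end) and by about 2 mm on positions. A side force of about 9 N stayed on the wrist, consistent with gripping the knob about 1 mm off its axis. None of this comes near a limit.

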